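# Find the tight spot in a slab-cutting guide and set the fence short of it

### The job

The rail of this cake-cutting guide has a tight spot that you cannot see. Slide the fence along by its grip post so that its rubber buffer pushes the small steel collar ahead of it until the collar jams at the tight spot, firmly enough to feel it but without forcing it, then back the fence off to leave a gap of about 20 mm between buffer and collar, and then swing the fence's clamp lever fully over, away from the post. Move the collar only with the fence, never by hand, and leave the things standing around undisturbed.

Things in the scene. Friction and masses are not known exactly. Their poses are not given: they have to be found in the camera images.
- rail: Fixed aluminium rail, 40 mm wide, 22 high, 660 long, black end caps; origin at the middle of its underside, y axis along the rail, x across it (away from the robot), z up. On its -x side and fixed to it: a white cutting board 10 mm thick, x -25 to -170 mm, with a 52 mm high cake slab at y 205 to 325 mm.
- fence: Steel fence astride the rail, slides along rail y with about 2 N drag; starts on the -y side of the collar. Origin on the rail's centre line at table height, axes as the rail's. Saddle plate x -75 to 75 mm, y -25 to 25, top 40 mm above the table; a thin blade reaches over the board, top at 44 mm. Carries the grip post, the clamp lever and, at its +y end, the buffer.
- post_grip (a point): The place to pinch the fence's black plastic grip post, an upright block 18 mm across the rail (x) and 22 mm along the rail (y), fixed to the fence at x = -55 mm, y = 0; it stands from 40 to 110 mm above the table and this point is on its axis, 88 mm above the table.
- buffer_face (a point): Centre of the front (+y) face of the fence's black rubber buffer, 30 mm wide and 14 mm high: 37 mm from the fence's origin towards +y when free, 33 mm above the table. The buffer is springy, about 2.5 N per mm, and gives at most 8 mm.
- collar: Small steel limit collar on the same rail, 64 mm across it, 30 along it, top 52 mm above the table. Origin at its middle at table height, axes as the rail's. The fence pushes it to +y (about 2 N drag); it stays where left and jams dead at the tight spot, 100 to 160 mm ahead of its start. Pressing it there with 8 to 20 N is right, over 40 N is forcing it. The robot must not touch it.
- collar_face (a point): Centre of the collar's face that the buffer pushes, 15 mm on the -y side of the collar's origin, 33 mm above the table. The gap is the distance along the rail from buffer_face to here.
- clamp (a joint): Clamp lever angle, rad: 0 to 0.25 at the start (open; at 0 it leans 0.5 rad from upright towards the post), 1.0 = fully over against its stop (leans 0.5 rad to the rail's +x). Stays where left; under 2 N at the tip turns it. It does not stiffen the fence, so do not push the fence along the rail afterwards.
- clamp_tip (a point): Centre of the black ball, 18 mm in diameter, at the tip of the clamp lever, a 10 mm thick steel rod. The pivot lies on the fence at x = 50 mm, y = 0, 52 mm above the table, its axis along the rail; the ball is 58 mm from the pivot.
- tubs: Bystander: stack of clear food tubs, 108 x 138 mm, 88 mm high, origin under its middle.
- jar: Bystander: glass jar with steel cap, 70 mm in diameter, 100 mm high, origin under its middle.
- bowl: Bystander: white bowl, 120 mm in diameter, 60 mm high, origin under its middle.
- scraper: Bystander: steel spatula with a wooden handle lying on the table, origin under its middle.

How it is judged:
On the way, in this order (a step that is already met when the one before it is completed fails the run):
1. the fence's buffer presses the jammed collar at the tight spot with more than 6 N, the clamp lever still open (contact force between fence and collar above 6 N and linear speed of collar below 0.005 m/s and value of joint clamp below 0.6 rad), for 0.1 s.
2. the fence is backed off to a gap of 12 to 28 mm from the collar, at rest, the clamp lever still open (y of buffer_face in the frame of collar_face between -0.028 and -0.012 m and linear speed of fence below 0.01 m/s and value of joint clamp below 0.6 rad), for 0.2 s.
3. the clamp lever is swung over (beyond 0.8 rad) (value of joint clamp above 0.8 rad), for 0.1 s.
At the end, for the whole second after the job is handed in: The collar rests where it jammed, the fence rests with a gap of 12 to 28 mm between its buffer and the collar, and the clamp lever is over, beyond 0.8 rad (y of buffer_face in the frame of collar_face between -0.028 and -0.012 m and value of joint clamp above 0.8 rad and linear speed of each of fence, collar below 0.01 m/s); the robot touches nothing.
It fails at once if the robot touches the collar (contact force between any of the fingers, the arm and collar above 1 N).
It fails at once if the collar is forced: pressed with more than 40 N (contact force between fence and collar above 40 N).
It fails at once if a bystander is moved by more than 30 mm (distance of any of tubs, jar, bowl, scraper from where it was at the start of the episode above 0.03 m).
It also fails if it takes over 61 s, if anything falls off the work surface, if the arm or the gripper's body presses on something with over 40 N, if the wrist force passes 120 N, or if a joint passes its speed limit or range.

### The arm

A 7-joint arm with a two-finger parallel gripper is mounted at the origin on the work surface. World frame = base frame: x ahead of the robot, y to its left, z up, the work surface at z = 0. Lengths are in m, angles in rad, forces in N, time in s.
With the tool pointing down it reaches from about 0.4 to 0.85 m from the base axis. Payload 4.5 kg.
Tool frame: the origin (TCP) lies between the finger pads; the fingertips stand 25 mm ahead of it and the grasp point (between the pads) lies 6 mm ahead of it; z points along the fingers, y is the line along which they close (so a half turn about z gives the same grasp; the last joint's range is limited). The gripper opens to 88 mm and grips with 3 to 60 N. Pads are 18 mm wide; open, the fingers measure 123 mm over their backs; the gripper's body (75 mm by 187 mm) begins 45 mm behind the grasp point.
Start: joints at [1.26, 0.689, -0.195, 1.565, 0.157, 0.902, -0.215], TCP at [0.211, -0.588, 0.264] pointing down, gripper open.
Joint ranges: [-3.01, 3.01], [-0.46, 2.08], [-1.47, 1.51], [0.13, 2.56], [-1, 4.14], [0.04, 2.09], [-2.66, 2.66]. Speed limits (rad/s): [2.57, 2.57, 3.14, 3.14, 3.14, 3.14, 3.14].

### API

Orientations are given as a 3x3 rotation matrix whose columns are the frame's x, y, z axes.
In Python, from bench import ctrl gives the robot as it stands. The module is installed in compiled form; this text tells all that it offers.
- The arm moves only by the tool move_arm, never from a script. Its arguments are lists of equal length, an entry for each row: "translation": the shift along the world's x, y, z in mm, a list of three; "turn": the turn about the world's z in rad. In form: {"translation": [[x, y, z], ...], "turn": [turn, ...]}. A call has 1 to 10 rows; each row shifts and turns the commanded pose from where the row before left it; what a row does not reach is not made up. A row lasts 1/12 s, in which the tool goes at most 41.7 mm and 7.16 degrees, less where a joint would pass 70% of its speed; a pose out of reach is approached as far as the arm can. A call with a gripper value outside its range is refused whole. "gripper" is the gripper command: -1 is shut, 1 is fully open, values between are in proportion, set as the call begins (left out, the last holds). The fingers move at their own pace and stop on an object; "newtons" is the grip in N (left out, the last holds). Time passes only in rows, so rows that do not move let the fingers close. It gives the time, the measured TCP pose, the force, the opening and the grip force at its end, in the units of the state.
- ctrl.get_state(): the state, without advancing time (a new reading comes with each control period).
- ctrl.camera(name): name is "side" or "top"; returns a dict with "pixels" (400x640x3 uint8, red, green, blue), "mtx" (3x3 intrinsics, pixels), "R" (3x3) and "t" (3): a world point X has camera coordinates R X + t. Camera axes: x right, y down, z forward; pixel columns grow to the right and rows downward; lengths in m; the calibration is good to about 2 mm. A picture is of the moment at which its call begins. There is no depth.
- ctrl.hand_in(): hands the job in; it is judged then, once.
The state is a dict: "clock": time; "joint_pos": joint angles; "joint_velocities": joint speeds; "tau": joint torques, N m; "tcp_pos": TCP position; "orientation": TCP orientation; "wrist_force": force on the tool from outside, world axes, zero at the start; "moment": the same for the moment, N m; "width": finger opening in m; "grasp_force": force on a finger pad.
Only numpy, scipy, OpenCV 4.12 (cv2) and the standard library are available. Lean on these libraries where they do the work, as an engineer would, in place of code of your own. Each camera call takes 0.05 s, during which the arm holds its last target. There are 200 camera calls.

## Working session

There is one attempt and no reset: what is moved stays moved. The work goes in short steps, Python scripts to look and compute and a tool call to move; the robot and the scene stay as the last step left them, time stands still between calls to the robot, and variables do not carry over. Pictures are saved under pics/ and viewed, at most 10 in all, crops included, and the job is handed in when it is done.

Besides the shell and the picture viewer there is one more tool, called after "Request:" as name(argument=value, ...), one argument or row to a line, values as JSON. move_arm: Moves the arm, as the interface text tells. Its arguments: {"type":"object","properties":{"translation":{"type":"array","items":{"type":"array","items":{"type":"number"}}},"turn":{"type":"array","items":{"type":"number"}},"gripper":{"type":"number"},"newtons":{"type":"number"}},"required":["translation","turn"]}

```bash
mkdir -p pics; cat > h.py <<'E'
import numpy as np, cv2
from bench import ctrl
def snap(n,f):
    c=ctrl.camera(n); cv2.imwrite(f'pics/{f}.png',cv2.cvtColor(c['pixels'],cv2.COLOR_RGB2BGR)); return c
def ray(c,u,v,z):
    K,R,t=map(np.array,(c['mtx'],c['R'],c['t']))
    d=R.T@np.linalg.inv(K)@[u,v,1]; o=-R.T@t
    return o+d*(z-o[2])/d[2]
def proj(c,X):
    p=np.array(c['mtx'])@(np.array(c['R'])@X+c['t']); return p[:2]/p[2]
E
python3 - <<'E'
from h import *
import pickle
for n in('top','side'):
    c=snap(n,n+'0'); pickle.dump(c,open(n+'0.pkl','wb')); print(-np.array(c['R']).T@c['t'],np.round(c['R'],2).tolist())
print(ctrl.get_state())
E
```

```text
[0.54886305 0.02688758 1.22836621] [[0.01, -1.0, -0.0], [-1.0, -0.01, -0.07], [0.07, 0.0, -1.0]]
[ 0.3605719  -0.77181026  1.0229923 ] [[0.94, -0.34, 0.0], [-0.26, -0.71, -0.66], [0.23, 0.62, -0.75]]
{'clock': 0.1, 'joint_pos': array([ 1.2597988 ,  0.68992402, -0.19452831,  1.56623076,  0.15730289,
        0.90246955, -0.2150779 ]), 'joint_velocities': array([-4.39406156e-05, -9.34240173e-04, -1.34739197e-03, -1.51665956e-04,
        7.23281612e-04,  2.29964602e-04, -2.42662489e-03]), 'tau': array([-2.63219983e-03, -5.28495204e+01, -1.27194431e+00, -1.53834754e+01,
       -5.27228834e-02,  1.98090740e-03,  6.09800713e-05]), 'tcp_pos': array([ 0.21104633, -0.58774031,  0.26297794]), 'orientation': array([[ 9.41108236e-01,  3.38104802e-01, -6.56507812e-04],
       [ 3.38105421e-01, -9.41107042e-01,  1.50314081e-03],
       [-1.09624999e-04, -1.63658705e-03, -9.99998655e-01]]), 'wrist_force': array([-0.45803975,  0.09553039,  0.47250907]), 'moment': array([-0.02962021, -0.00752817,  0.01671594]), 'grasp_force': 0.0, 'width': 0.08795085267122549}
```

View pics/top0.png

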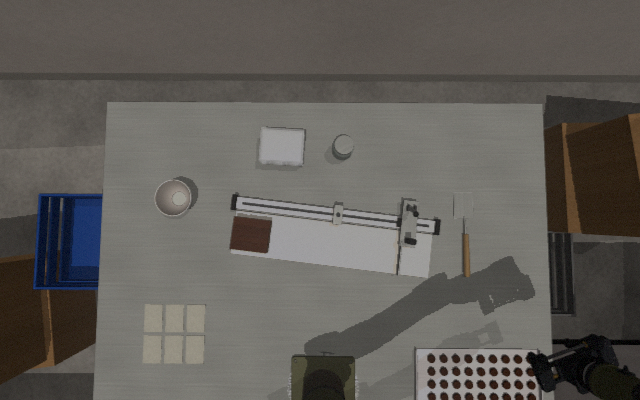

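View pics/side0.png

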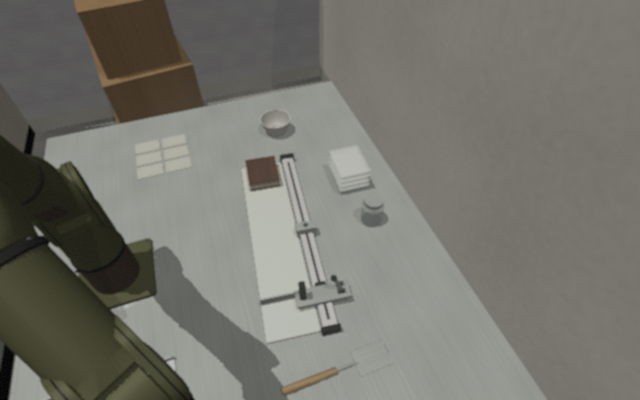

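The top view shows the rail from cap (235,202) to cap (437,227), the collar at about (338,213), the fence at about (409,222), its post at about (411,240) and the lever at about (411,209). The jar and tubs are well off on the +x side. The side view shows the post at about (302,290) and the lever at about (337,283).

```bash
python3 - <<'E'
from h import *
import pickle
t=pickle.load(open('top0.pkl','rb'));s=pickle.load(open('side0.pkl','rb'))
g=t['pixels'].max(2)
m=(g<45).astype('uint8'); m[:185]=0;m[255:]=0;m[:,:225]=0;m[:,450:]=0
n,l,st,ce=cv2.connectedComponentsWithStats(m)
for i in range(1,n):
    if st[i,4]>8: print(st[i],ce[i].round(1))
def end(c): return ray(c,0,0,0)
for u,v,z in((235,202,.022),(437,227,.022),(411,240,.11),(338,213,.052)): print(ray(t,u,v,z).round(4))
a=cv2.resize(t['pixels'][190:280,310:450],None,fx=5.5,fy=5.5,interpolation=cv2.INTER_CUBIC)
b=cv2.resize(s['pixels'][210:340,250:370],None,fx=4.5,fy=4.5,interpolation=cv2.INTER_CUBIC)
cv2.imwrite('pics/a.png',a[...,::-1]);cv2.imwrite('pics/b.png',b[...,::-1])
E
```

```text
[232 195   6  15  54] [233.9 201.4]
[414 212   4   5  17] [415.4 213.9]
[397 219   5   8  27] [398.8 222.3]
[433 219   7  16  66] [436.8 226.6]
[405 238  11   7  53] [409.9 240.9]
[0.602  0.2927 0.022 ]
[ 0.5237 -0.3745  0.022 ]
[ 0.4856 -0.2655  0.11  ]
[ 0.5672 -0.0468  0.052 ]
```

View pics/a.png

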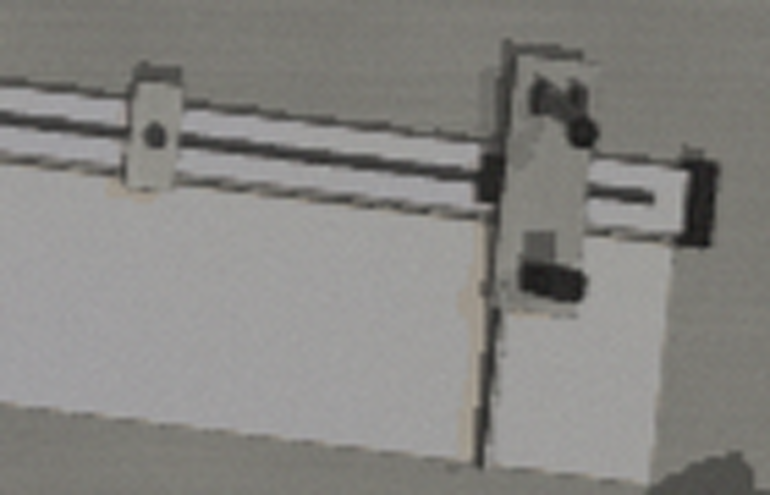

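View pics/b.png

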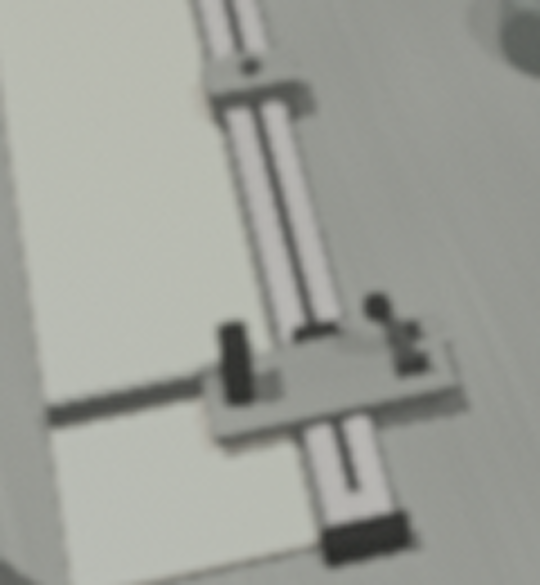

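The crops place the post top at top px (413.1,241.5) and side px (301.6,282.9). The lever ball is at top crop (581,132), side crop (377,307), leaning towards the post. The collar is at top crop (155,130).

```bash
python3 - <<'E'
from h import *
import pickle
t=pickle.load(open('top0.pkl','rb'));s=pickle.load(open('side0.pkl','rb'))
T=lambda u,v:(310+u/5.5,190+v/5.5); S=lambda u,v:(250+u/4.5,210+v/4.5)
def tri(a,b):
    P=[np.array(c['mtx'])@np.c_[c['R'],c['t']] for c in(t,s)]
    X=cv2.triangulatePoints(P[0],P[1],np.array(a,float),np.array(b,float)).ravel(); return X[:3]/X[3]
print('post',tri(T(567,283),S(232,328)),ray(t,*T(567,283),.11),ray(s,*S(232,328),.11))
ball=tri(T(581,132),S(377,307));print('ball',ball)
r=ray(t,233.9,201.4,.022)-ray(t,436.8,226.6,.022); y=r/np.linalg.norm(r); x=np.array([y[1],-y[0],0]); mid=(ray(t,233.9,201.4,.022)+ray(t,436.8,226.6,.022))/2
print('yaw',np.arctan2(-y[0],y[1]),'y',y,'mid',mid,'len',np.linalg.norm(r))
for n,p in(('post',ray(t,*T(567,283),.11)),('ball',ball),('coll',ray(t,*T(155,130),.052)),('buf',ray(t,*T(478,178),.04)),('plate corners',ray(t,*T(512,50),.04)),('',ray(t,*T(582,310),.04)),('caps',ray(t,*T(700,204),.022))): print(n,(p-mid)@x,(p-mid)@y)
E
```

```text
post [ 0.48131938 -0.27044882  0.11479072] [ 0.4812168  -0.27177633  0.11      ] [ 0.48179911 -0.26776435  0.11      ]
ball [ 0.56504504 -0.28165295  0.10664593]
yaw -0.11725024974260954 y [0.11698178 0.99313406 0.        ] mid [ 0.56444383 -0.03873326  0.022     ] len 0.6749334900430111
post -0.055393798893362475 -0.24117905837561765
ball 0.02901426121346147 -0.241181489813929
coll 0.0017086542471824503 -0.008484867914868868
buf -0.0026564978480491256 -0.20175189550101677
plate corners 0.075054475902537 -0.21363863625704843
 -0.07199518321992229 -0.2706141811904781
caps -0.0014102363089433768 -0.3391690187436791
```

Request:
move_arm(
  translation=[
    [27, 32, 0],
    [27, 32, 0],
    [27, 32, 0],
    [27, 32, 0],
    [27, 32, 0],
    [27, 32, 0],
    [27, 32, 0],
    [27, 32, 0],
    [27, 31, 0],
    [27, 31, 0],
  ],
  turn=[-0.05, -0.05, -0.05, -0.05, -0.05, -0.05, -0.05, -0.05, -0.06, 0],
  gripper=1,
)

```text
clock: 0.93
tcp_pos: [0.4811, -0.2695, 0.2635]
orientation: [[0.993, -0.117, -0.001], [-0.117, -0.993, 0.0], [-0.001, -0.0, -1.0]]
wrist_force: [0.6, -0.3, -0.0]
width: 0.0881
grasp_force: 0.0
```

Request:
move_arm(
  translation=[
    [0, 0, -20],
    [0, 0, -20],
    [0, 0, -20],
    [0, 0, -10],
    [0, 0, 0],
    [0, 0, 0],
  ],
  turn=[0, 0, 0, 0, 0, 0],
)

```text
clock: 1.43
tcp_pos: [0.48, -0.2716, 0.1936]
orientation: [[0.993, -0.115, -0.001], [-0.115, -0.993, 0.0], [-0.001, -0.0, -1.0]]
wrist_force: [0.2, -0.2, -0.2]
width: 0.0882
grasp_force: 0.0
```

```bash
python3 - <<'E'
from h import *
s=ctrl.get_state();print(s['tcp_pos'],s['orientation'],s['wrist_force'])
a=snap('top','top1');b=snap('side','side1')
im=np.hstack([cv2.resize(c['pixels'][y:y+130,x:x+100],None,fx=4,fy=4) for c,x,y in((a,350,175),(b,250,210))])
cv2.imwrite('pics/c.png',im[...,::-1])
E
```

```text
[ 0.47999752 -0.27159585  0.19359123] [[ 9.93331340e-01 -1.15291079e-01 -9.03234006e-04]
 [-1.15290857e-01 -9.93331733e-01  2.94364415e-04]
 [-9.31148592e-04 -1.88266776e-04 -9.99999549e-01]] [ 0.17104517 -0.16588042 -0.20220672]
```

View pics/c.png

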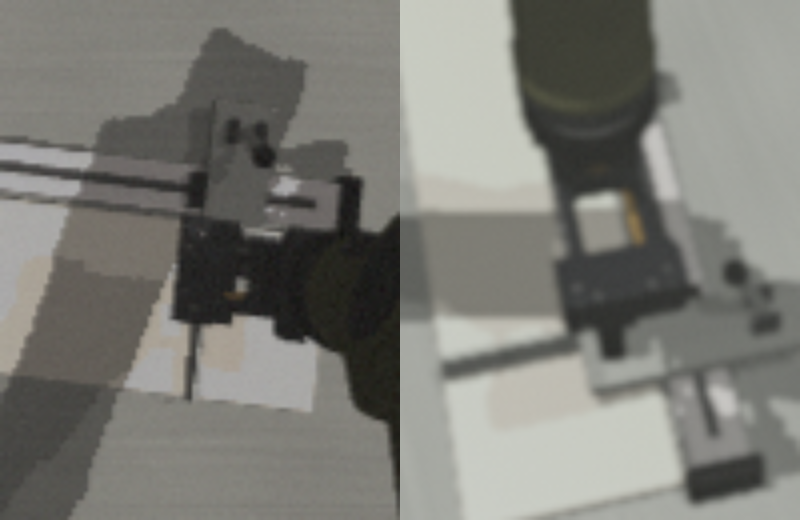

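The open gripper is over the post in both views, in line with the rail. Descend and grip.

Request:
move_arm(
  translation=[
    [0, 0, -25],
    [0, 0, -25],
    [0, 0, -25],
    [1, 1, -15],
    [0, 0, -9],
    [0, 0, 0],
  ],
  turn=[0, 0, 0, 0, 0, 0],
)

```text
clock: 2.03
tcp_pos: [0.481, -0.2704, 0.094]
orientation: [[0.993, -0.115, -0.001], [-0.115, -0.993, 0.001], [-0.001, -0.0, -1.0]]
wrist_force: [-0.1, 0.1, -0.5]
width: 0.0884
grasp_force: 0.0
```

Request:
move_arm(
  translation=[
    [0, 0, 0],
    [0, 0, 0],
    [0, 0, 0],
    [0, 0, 0],
    [0, 0, 0],
    [0, 0, 0],
    [0, 0, 0],
    [0, 0, 0],
  ],
  turn=[0, 0, 0, 0, 0, 0, 0, 0],
  gripper=-1,
  newtons=30,
)

```text
clock: 2.7
tcp_pos: [0.4812, -0.2705, 0.0948]
orientation: [[0.993, -0.115, 0.0], [-0.115, -0.993, -0.0], [0.0, 0.0, -1.0]]
wrist_force: [-0.2, -0.3, -0.9]
width: 0.0369
grasp_force: 0.0
```

Request:
move_arm(
  translation=[
    [0, 0, 0],
    [0, 0, 0],
    [0, 0, 0],
    [0, 0, 0],
    [0, 0, 0],
    [0, 0, 0],
  ],
  turn=[0, 0, 0, 0, 0, 0],
)

```text
clock: 3.2
tcp_pos: [0.4812, -0.2704, 0.0947]
orientation: [[0.993, -0.115, -0.0], [-0.115, -0.993, -0.0], [-0.0, 0.0, -1.0]]
wrist_force: [0.8, 0.2, 0.1]
width: 0.0217
grasp_force: 30.0
```

Request:
move_arm(
  translation=[
    [0.6, 5, 0],
    [1.2, 10, 0],
    [1.2, 10, 0],
    [1.2, 10, 0],
    [1.2, 10, 0],
    [1.2, 10, 0],
    [1.2, 10, 0],
    [1.2, 10, 0],
    [1.2, 10, 0],
    [0.6, 5, 0],
  ],
  turn=[0, 0, 0, 0, 0, 0, 0, 0, 0, 0],
)

```text
clock: 4.03
tcp_pos: [0.492, -0.178, 0.0947]
orientation: [[0.994, -0.113, -0.001], [-0.113, -0.994, 0.001], [-0.001, -0.001, -1.0]]
wrist_force: [-1.3, -2.8, -1.9]
width: 0.0217
grasp_force: 30.0
```

Request:
move_arm(
  translation=[
    [0.6, 5, 0],
    [1.2, 10, 0],
    [1.2, 10, 0],
    [1.2, 10, 0],
    [1.2, 10, 0],
    [1.2, 10, 0],
    [0.9, 8, 0],
    [0.6, 5, 0],
    [0.4, 3, 0],
    [0.3, 3, 0],
  ],
  turn=[0, 0, 0, 0, 0, 0, 0, 0, 0, 0],
)

```text
clock: 4.87
tcp_pos: [0.5004, -0.1062, 0.0947]
orientation: [[0.993, -0.115, -0.001], [-0.115, -0.993, -0.0], [-0.001, 0.0, -1.0]]
wrist_force: [-3.0, -2.3, -0.6]
width: 0.0218
grasp_force: 30.0
```

Request:
move_arm(
  translation=[
    [0.4, 3, 0],
    [0.4, 3, 0],
    [0.3, 3, 0],
    [0.4, 3, 0],
    [0.3, 3, 0],
    [0.4, 3, 0],
    [0.3, 3, 0],
    [0.4, 3, 0],
    [0.3, 3, 0],
    [0.4, 3, 0],
  ],
  turn=[0, 0, 0, 0, 0, 0, 0, 0, 0, 0],
)

```text
clock: 5.7
tcp_pos: [0.5038, -0.0771, 0.0947]
orientation: [[0.993, -0.116, -0.001], [-0.116, -0.993, -0.001], [-0.001, 0.001, -1.0]]
wrist_force: [-4.7, -4.5, 1.1]
width: 0.022
grasp_force: 30.0
```

Request:
move_arm(
  translation=[
    [0.4, 4, 0],
    [0.5, 4, 0],
    [0.5, 4, 0],
    [0.5, 4, 0],
    [0.5, 4, 0],
    [0.4, 4, 0],
    [0.5, 4, 0],
    [0.5, 4, 0],
    [0.5, 4, 0],
    [0.5, 4, 0],
  ],
  turn=[0, 0, 0, 0, 0, 0, 0, 0, 0, 0],
)

```text
clock: 6.53
tcp_pos: [0.5085, -0.037, 0.0947]
orientation: [[0.993, -0.116, -0.001], [-0.116, -0.993, -0.001], [-0.001, 0.001, -1.0]]
wrist_force: [-4.1, -3.8, 1.3]
width: 0.0215
grasp_force: 30.0
```

```bash
python3 - <<'E'
from h import *
s=ctrl.get_state();print(s['tcp_pos'],s['wrist_force'])
a=snap('top','top2');b=snap('side','side2')
im=np.hstack([cv2.resize(c['pixels'][y:y+150,x:x+100],None,fx=4,fy=4) for c,x,y in((a,280,160),(b,250,150))])
cv2.imwrite('pics/d.png',im[...,::-1])
E
```

```text
[ 0.50851828 -0.03696775  0.09468825] [-4.06654806 -3.78179471  1.33051133]
```

View pics/d.png

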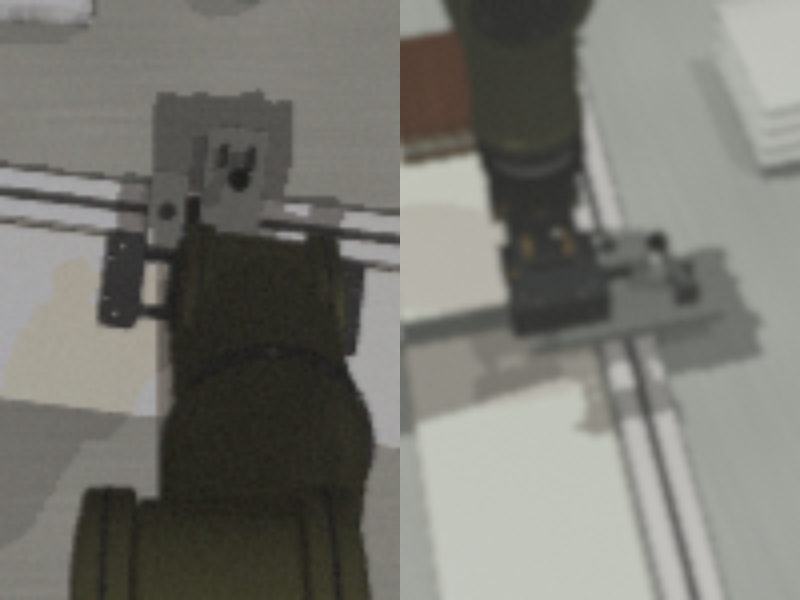

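The buffer (crop px 193,210) is touching the collar (167,210), which has moved about 50 mm. The jam zone starts some 45 mm further on.

Request:
move_arm(
  translation=[
    [-0.5, 3, 0],
    [0, 3, 0],
    [0.3, 3, 0],
    [0.3, 3, 0],
    [0.4, 3, 0],
    [0.4, 3, 0],
    [0.3, 3, 0],
    [0.3, 3, 0],
    [0.4, 3, 0],
    [0.4, 3, 0],
  ],
  turn=[0, 0, 0, 0, 0, 0, 0, 0, 0, 0],
)

```text
clock: 7.47
tcp_pos: [0.512, -0.0061, 0.0947]
orientation: [[0.993, -0.115, 0.001], [-0.115, -0.993, -0.0], [0.001, 0.0, -1.0]]
wrist_force: [0.2, -3.7, -3.8]
width: 0.0212
grasp_force: 30.0
```

Request:
move_arm(
  translation=[
    [0.1, 1, 0],
    [0.1, 1, 0],
    [0.1, 1, 0],
    [0.1, 1, 0],
    [0.1, 1, 0],
    [0.1, 0.5, 0],
  ],
  turn=[0, 0, 0, 0, 0, 0],
)

```text
clock: 7.97
tcp_pos: [0.5126, -0.0009, 0.0947]
orientation: [[0.993, -0.115, 0.001], [-0.115, -0.993, -0.0], [0.001, -0.0, -1.0]]
wrist_force: [1.1, -3.8, -7.8]
width: 0.0218
grasp_force: 30.0
```

Request:
move_arm(
  translation=[
    [0.1, 1, -0.2],
    [0.1, 1, 0],
    [0.1, 1, 0],
    [0.1, 1, 0],
    [0.1, 1, 0],
  ],
  turn=[0, 0, 0, 0, 0],
)

```text
clock: 8.38
tcp_pos: [0.5132, 0.0041, 0.0947]
orientation: [[0.993, -0.115, 0.001], [-0.115, -0.993, -0.0], [0.001, -0.0, -1.0]]
wrist_force: [2.1, -4.3, -4.9]
width: 0.0219
grasp_force: 30.0
```

Request:
move_arm(
  translation=[
    [0.1, 1, -0.2],
    [0.1, 1, 0],
    [0.1, 1, 0],
    [0.1, 1, 0],
    [0.2, 1, 0],
  ],
  turn=[0, 0, 0, 0, 0],
)

```text
clock: 8.8
tcp_pos: [0.5138, 0.0091, 0.0947]
orientation: [[0.993, -0.115, 0.001], [-0.115, -0.993, -0.0], [0.001, -0.0, -1.0]]
wrist_force: [1.4, -4.2, -0.7]
width: 0.0217
grasp_force: 30.0
```

Request:
move_arm(
  translation=[
    [0.1, 1, 0],
    [0.1, 1, 0],
    [0.1, 1, 0],
    [0.1, 1, 0],
    [0.2, 1, 0],
  ],
  turn=[0, 0, 0, 0, 0],
)

```text
clock: 9.22
tcp_pos: [0.5143, 0.0141, 0.0947]
orientation: [[0.993, -0.115, 0.001], [-0.115, -0.993, -0.0], [0.001, -0.0, -1.0]]
wrist_force: [2.7, -5.1, -0.5]
width: 0.0217
grasp_force: 30.0
```

Request:
move_arm(
  translation=[
    [0.1, 1, 0],
    [0.1, 1, 0],
    [0.1, 1, 0],
    [0.1, 1, 0],
    [0.2, 1, 0],
  ],
  turn=[0, 0, 0, 0, 0],
)

```text
clock: 9.63
tcp_pos: [0.515, 0.019, 0.0947]
orientation: [[0.993, -0.115, 0.001], [-0.115, -0.993, -0.0], [0.001, -0.0, -1.0]]
wrist_force: [2.3, -6.0, 0.3]
width: 0.0216
grasp_force: 30.0
```

Request:
move_arm(
  translation=[
    [0.1, 1, 0],
    [0.1, 1, 0],
    [0.1, 1, 0],
    [0.2, 1, 0],
    [0.2, 1, 0],
  ],
  turn=[0, 0, 0, 0, 0],
)

```text
clock: 10.05
tcp_pos: [0.5152, 0.0215, 0.0947]
orientation: [[0.993, -0.117, 0.0], [-0.117, -0.993, -0.003], [0.001, 0.003, -1.0]]
wrist_force: [1.7, -10.7, 0.1]
width: 0.0217
grasp_force: 30.0
```

Jam felt: 5 mm was commanded, 2.5 mm moved, and the force rose. A little more, then hold.

Request:
move_arm(
  translation=[
    [0.1, 1, 0],
    [0.1, 1, 0],
    [0, 0, 0],
    [0, 0, 0],
    [0, 0, 0],
  ],
  turn=[0, 0, 0, 0, 0],
)

```text
clock: 10.47
tcp_pos: [0.5153, 0.0225, 0.0947]
orientation: [[0.993, -0.118, 0.0], [-0.118, -0.993, -0.004], [0.001, 0.004, -1.0]]
wrist_force: [2.0, -10.9, -1.4]
width: 0.022
grasp_force: 30.0
```

Request:
move_arm(
  translation=[
    [0.1, 1, 0],
    [0.1, 1, 0],
    [0.1, 1, 0],
    [0, 0, 0],
    [0, 0, 0],
  ],
  turn=[0, 0, 0, 0, 0],
)

```text
clock: 10.88
tcp_pos: [0.5155, 0.024, 0.0947]
orientation: [[0.993, -0.119, 0.0], [-0.119, -0.993, -0.006], [0.001, 0.006, -1.0]]
wrist_force: [2.2, -14.9, -0.1]
width: 0.0215
grasp_force: 30.1
```

Pressing at about 13 N. Now back off about 25 mm net (5 mm buffer + 20 mm gap).

Request:
move_arm(
  translation=[
    [-0.3, -3, 0],
    [-0.4, -4, 0],
    [-0.5, -4, 0],
    [-0.5, -4, 0],
    [-0.5, -4, 0],
    [-0.4, -4, 0],
    [-0.3, -3, 0],
    [-0.3, -3, 0],
    [-0.1, -1, 0],
    [0, 0, 0],
  ],
  turn=[0, 0, 0, 0, 0, 0, 0, 0, 0, 0],
)

```text
clock: 11.72
tcp_pos: [0.5126, -0.0014, 0.0947]
orientation: [[0.993, -0.115, 0.001], [-0.115, -0.993, -0.0], [0.001, 0.0, -1.0]]
wrist_force: [2.0, 0.5, 5.8]
width: 0.0216
grasp_force: 30.0
```

Request:
move_arm(
  translation=[
    [0, 0, 0],
    [0, 0, 0],
    [0, 0, 0],
    [0, 0, 0],
  ],
  turn=[0, 0, 0, 0],
)

```text
clock: 12.05
tcp_pos: [0.5125, -0.0014, 0.0946]
orientation: [[0.993, -0.115, 0.001], [-0.115, -0.993, -0.001], [0.001, 0.0, -1.0]]
wrist_force: [1.8, 0.0, 6.4]
width: 0.0218
grasp_force: 30.0
```

```bash
python3 - <<'E'
from h import *
s=ctrl.get_state();print(s['tcp_pos'],s['wrist_force'])
a=snap('top','top3');b=snap('side','side3')
im=np.hstack([cv2.resize(c['pixels'][y:y+100,x:x+80],None,fx=5,fy=5,interpolation=cv2.INTER_CUBIC) for c,x,y in((a,270,170),(b,270,150))])
cv2.imwrite('pics/e.png',im[...,::-1])
E
```

```text
[ 0.512523   -0.00143459  0.09464338] [1.80079617e+00 3.87837613e-03 6.36750495e+00]
```

View pics/e.png

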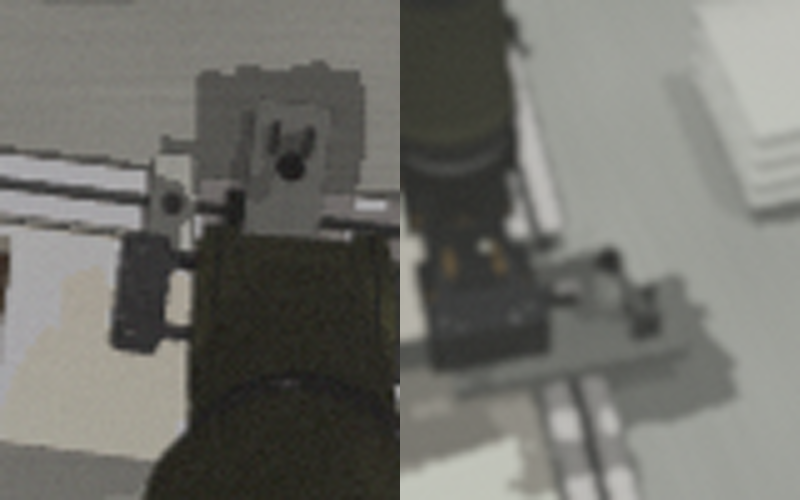

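The collar (crop px 172,203; face about 193) and the buffer front (228) are about 7 px, or 22 mm, apart, and the lever is still open. Release the post and lift.

Request:
move_arm(
  translation=[
    [0, 0, 0],
    [0, 0, 0],
    [0, 0, 0],
    [0, 0, 0],
    [0, 0, 0],
    [0, 0, 0],
  ],
  turn=[0, 0, 0, 0, 0, 0],
  gripper=0.2,
)

```text
clock: 12.65
tcp_pos: [0.5119, -0.001, 0.0942]
orientation: [[0.993, -0.115, -0.001], [-0.115, -0.993, -0.0], [-0.001, 0.0, -1.0]]
wrist_force: [-0.8, 0.2, -0.0]
width: 0.0529
grasp_force: 0.0
```

Request:
move_arm(
  translation=[
    [0, 0, 10],
    [0, 0, 20],
    [0, 0, 20],
    [0, 0, 20],
    [0, 0, 10],
    [0, 0, 0],
    [0, 0, 0],
  ],
  turn=[0, 0, 0, 0, 0, 0, 0],
)

```text
clock: 13.23
tcp_pos: [0.5125, -0.0009, 0.1747]
orientation: [[0.993, -0.115, 0.001], [-0.115, -0.993, 0.0], [0.001, -0.0, -1.0]]
wrist_force: [0.7, -0.4, -0.6]
width: 0.0528
grasp_force: 0.0
```

Request:
move_arm(
  translation=[
    [18, -2, 0],
    [18, -2, 0],
    [18, -2, 0],
    [0, 0, 0],
    [0, 0, 0],
    [0, 0, 0],
    [0, 0, 0],
    [0, 0, 0],
    [0, 0, 0],
    [0, 0, 0],
  ],
  turn=[0, 0, 0, 0, 0, 0, 0, 0, 0, 0],
  gripper=-1,
  newtons=10,
)

```text
clock: 14.07
tcp_pos: [0.566, -0.0069, 0.1744]
orientation: [[0.993, -0.115, -0.0], [-0.115, -0.993, -0.0], [-0.0, 0.0, -1.0]]
wrist_force: [-0.0, -0.1, 0.0]
width: 0.0004
grasp_force: 0.0
```

```bash
python3 - <<'E'
from h import *
s=ctrl.get_state();print(s['tcp_pos'],s['wrist_force'],s['width'])
a=snap('top','top4');b=snap('side','side4')
im=np.hstack([cv2.resize(c['pixels'][y:y+100,x:x+80],None,fx=5,fy=5,interpolation=cv2.INTER_CUBIC) for c,x,y in((a,270,170),(b,270,150))])
cv2.imwrite('pics/f.png',im[...,::-1])
E
```

```text
[ 0.56597782 -0.00688471  0.17443445] [-0.02890003 -0.08276212  0.02830259] 0.000381325637167628
```

View pics/f.png

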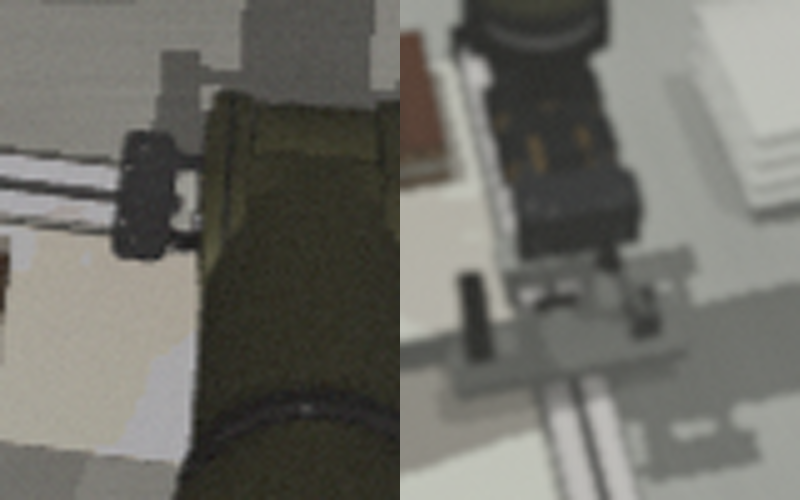

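The shut fingers are above the middle of the fence, the ball lies ahead of them, and the post stands free. Lower and push the lever over along the fence's x.

Request:
move_arm(
  translation=[
    [0, 0, -20],
    [0, 0, -20],
    [0, 0, -12],
    [0, 0, -5],
    [0, 0, 0],
  ],
  turn=[0, 0, 0, 0, 0],
)

```text
clock: 14.58
tcp_pos: [0.5656, -0.0069, 0.1164]
orientation: [[0.993, -0.115, -0.002], [-0.115, -0.993, -0.0], [-0.002, 0.0, -1.0]]
wrist_force: [0.5, -0.5, -0.3]
width: 0.0002
grasp_force: 0.0
```

Request:
move_arm(
  translation=[
    [5, -0.6, 0],
    [5, -0.6, 0],
    [5, -0.6, 0],
    [5, -0.6, 0],
    [5, -0.6, 0],
    [5, -0.6, 0],
    [5, -0.6, 0],
    [4, -0.4, 0],
    [4, -0.5, 0],
    [4, -0.4, 0],
  ],
  turn=[0, 0, 0, 0, 0, 0, 0, 0, 0, 0],
)

```text
clock: 15.42
tcp_pos: [0.6137, -0.0126, 0.1172]
orientation: [[0.993, -0.115, -0.0], [-0.115, -0.993, -0.0], [-0.0, 0.0, -1.0]]
wrist_force: [-1.6, -0.3, -0.6]
width: 0.0006
grasp_force: 0.9
```

Request:
move_arm(
  translation=[
    [2, -0.2, 0],
    [2, -0.2, 0],
    [2, -0.2, 0],
    [1, -0.1, 0],
    [1, -0.1, 0],
    [0, 0, 0],
  ],
  turn=[0, 0, 0, 0, 0, 0],
)

```text
clock: 15.92
tcp_pos: [0.6215, -0.0133, 0.1173]
orientation: [[0.993, -0.115, 0.0], [-0.115, -0.993, -0.0], [0.0, 0.0, -1.0]]
wrist_force: [-0.5, -0.5, -0.0]
width: 0.0005
grasp_force: 0.7
```

Request:
move_arm(
  translation=[
    [1, -0.1, 0],
    [1, -0.1, 0],
    [1, -0.1, 0],
    [1, -0.2, 0],
    [0, 0, 0],
  ],
  turn=[0, 0, 0, 0, 0],
)

```text
clock: 16.33
tcp_pos: [0.6254, -0.0137, 0.1173]
orientation: [[0.993, -0.115, -0.0], [-0.115, -0.993, 0.0], [-0.0, -0.0, -1.0]]
wrist_force: [-2.6, 0.2, 0.4]
width: 0.0004
grasp_force: 0.9
```

Request:
move_arm(
  translation=[
    [1, -0.1, 0],
    [1, -0.1, 0],
    [0, 0, 0],
  ],
  turn=[0, 0, 0],
)

```text
clock: 16.58
tcp_pos: [0.6259, -0.0138, 0.117]
orientation: [[0.993, -0.115, -0.004], [-0.115, -0.993, 0.0], [-0.004, 0.0, -1.0]]
wrist_force: [-5.1, 0.3, 2.0]
width: 0.0004
grasp_force: 2.8
```

At the stop. Back away along -x, lift clear of everything and look.

Request:
move_arm(
  translation=[
    [-3, 0.3, 0],
    [-8, 0.9, 0],
    [-10, 1.1, 0],
    [-10, 1.1, 0],
    [0, 0, 20],
    [0, 0, 35],
    [0, 0, 35],
    [0, 0, 35],
    [0, 0, 35],
    [0, 0, 0],
  ],
  turn=[0, 0, 0, 0, 0, 0, 0, 0, 0, 0],
)

```text
clock: 17.42
tcp_pos: [0.6018, -0.0111, 0.2852]
orientation: [[0.993, -0.116, 0.018], [-0.116, -0.993, -0.0], [0.018, -0.002, -1.0]]
wrist_force: [1.0, 0.1, 1.3]
width: 0.0006
grasp_force: 0.0
```

Request:
move_arm(
  translation=[
    [-10, -35, 0],
    [-10, -35, 0],
    [-10, -35, 0],
    [-10, -35, 0],
    [-10, -35, 0],
    [-10, -35, 0],
    [-10, -35, 0],
    [0, 0, 0],
    [0, 0, 0],
  ],
  turn=[0, 0, 0, 0, 0, 0, 0, 0, 0],
)

```text
clock: 18.17
tcp_pos: [0.5259, -0.2593, 0.2776]
orientation: [[0.993, -0.121, 0.002], [-0.121, -0.993, -0.003], [0.003, 0.003, -1.0]]
wrist_force: [0.3, 0.5, 0.5]
width: 0.0006
grasp_force: 0.0
```

```bash
python3 - <<'E'
from h import *
a=snap('top','top5');b=snap('side','side5')
im=np.hstack([cv2.resize(c['pixels'][y:y+100,x:x+80],None,fx=5,fy=5,interpolation=cv2.INTER_CUBIC) for c,x,y in((a,270,170),(b,270,150))])
cv2.imwrite('pics/g.png',im[...,::-1])
E
```

```text
(no output)
```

View pics/g.png

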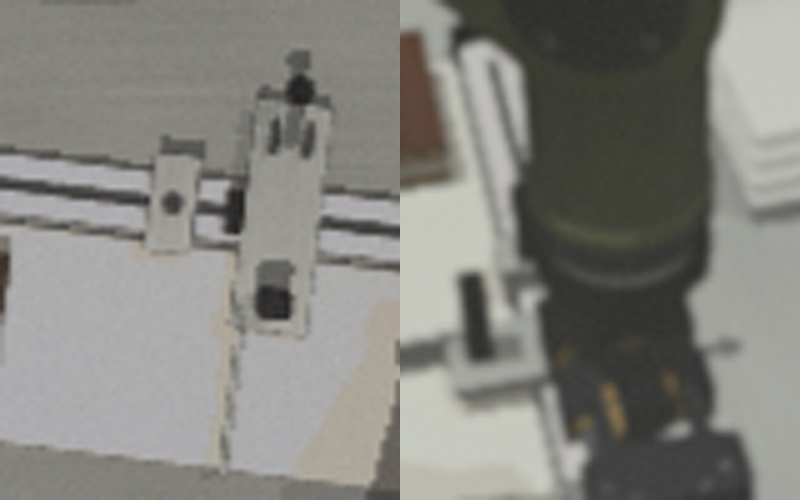

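The top view shows the lever fully over to +x (ball at crop 300,88) and the collar (face about 193) and buffer (228) unchanged, a gap of about 21 mm. The robot is clear.

```bash
python3 -c "
from bench import ctrl
print(ctrl.hand_in())"
```

```text
the job is handed in; nothing more can be done
None
```

I handed the job in, but the hand-in gave no verdict: the collar was pushed to its jam (wrist force 15 N), the fence backed off to a gap of about 21 mm, and the lever swung over against its stop with the arm clear.

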